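# Fetch the centring plug from behind the ring spindles

## Robot

A 6-joint arm with a two-finger parallel gripper is mounted at the origin on the work surface. World frame = base frame: x ahead of the robot, y to its left, z up, the work surface at z = 0. Lengths are in m, angles in rad, forces in N, time in s.
With the tool pointing down it reaches from about 0.375 to 0.9 m from the base axis. Payload 3.1 kg.
Tool frame: the origin (TCP) lies midway between the tips of the shut fingers; the grasp point (between the pads) lies 19 mm behind it; x points along the fingers, z is the direction in which the jaws open and shut, and the axes are right-handed (so a half turn about x gives the same grasp; the last joint's range is limited). The gripper opens to 87 mm and grips with 3 to 60 N. Pads are 19 mm wide; open, the fingers measure 117 mm over their backs; the gripper's body (75 mm by 190 mm) begins 51 mm behind the grasp point.
Start: joints at [-0.178, 0.527, 1.433, -0, 1.181, -0.178], TCP at [0.625, 0, 0.223] pointing down, gripper open.
Joint ranges: [-3.08, 3.08], [-0.75, 2.2], [0.22, 2.44], [-1.43, 4.57], [0, 2.65], [-2.85, 2.85]. Speed limits (rad/s): [2.79, 2.79, 3.14, 3.14, 3.14, 3.14].

## Interface

Orientations are given as a unit quaternion [x, y, z, w].
In Python, from rig import readout, imaging, robot gives the robot as it stands. The module is installed in compiled form; this text tells all that it offers.
- The arm moves only by the tool play_rows, never from a script. Its argument "rows" is text: rows parted by semicolons, each of 7 numbers parted by spaces: the turn, a rotation vector about the tool's x, y, z in rad, then the shift along the tool's x, y, z in mm, then the closure, from 0 (fully open) to 1 (shut). In form: ax ay az tx ty tz gripper; .... A call has 1 to 8 rows; each row shifts and turns the commanded pose from where the row before left it, along the tool's axes as they then stand; what a row does not reach is not made up. A row lasts 1/12 s, in which the tool goes at most 41.7 mm and 7.16 degrees, less where a joint would pass 70% of its speed; a pose out of reach is approached as far as the arm can. A call with a gripper value outside its range is refused whole. The fingers move at their own pace and stop on an object; "squeeze" is the grip in N (left out, the last holds). Time passes only in rows, so rows that do not move let the fingers close. It gives the time, the measured TCP pose, the force and the opening at its end, in the units of the state.
- readout.get_obs(): the state, without advancing time (a new reading comes with each control period).
- imaging.camera(name): name is "scene" or "side" or "wrist"; returns the picture (480x640x3 uint8, blue, green, red); there is no depth.
- imaging.camera_info(name): a dict with "K" (3x3 intrinsics, pixels), "world_to_cam" (4x4, takes a point from world to camera coordinates). Camera axes: x right, y down, z forward; pixel columns grow to the right and rows downward; lengths in m; the calibration is good to about 2 mm. The wrist camera is an equidistant fisheye: a pixel r from the principal point sees the ray r / f radians off the axis. A picture is of the moment at which its call begins: read the wrist's pose just before it. camera_info takes no time and is no camera call; for the wrist camera it gives the pose at the moment of the call.
- robot.hand_in(): hands the job in, once; it reports no verdict.
The state is a dict: "time": time; "q": joint angles; "joint_velocities": joint speeds; "joint_torque": joint torques, N m; "position": TCP position; "tool_rot": TCP orientation; "ft_force": force on the tool from outside, world axes, zero at the start; "moment": the same for the moment, N m; "grip_width": finger opening in m.
Only numpy, scipy, OpenCV 4.12 (cv2) and the standard library are available. Lean on these libraries where they do the work, as an engineer would, in place of code of your own. Each camera call takes 0.05 s, during which the arm holds its last target. There are 200 camera calls.

## Task

Set up the laser marker: the small centring plug stands at the back of the tray, boxed in by three ring spindles. Stand all three spindles upright on the rubber mat, then set the plug down centred on the cross of the loading carriage, and only then put each spindle back upright in the tray on the same seat it came from. Do not push the two loose rings in the tray about and do not let a spindle fall over.

Things in the scene. Friction and masses are not known exactly. Their poses are not given: they have to be found in the camera images.
- knob_spindle: Ring spindle with a round black knob: the widest and shortest of the three. Loose, upright, 500 g. Carrier and clamped steel rings form a rigid cylinder 56 mm in diameter, 84 mm tall; above it a 14 mm neck and, at 100 to 114 mm, a round knob 34 mm across to grip. Origin: centre of the underside, z up. Starts on one of the tray's three spindle seats.
- tee_spindle: Ring spindle with a tee handle: the middle one in size. Loose, upright, 420 g. Carrier and clamped steel rings form a rigid cylinder 50 mm in diameter, 94 mm tall; above it a 14 mm neck and, at 110 to 124 mm, a crossbar 50 mm long (its y) and 12 mm wide (its x), gripped across the 12 mm. Origin: centre of the underside, z up. Starts on one of the tray's three spindle seats.
- slim_spindle: Ring spindle with a plain round post end: the slimmest and tallest. Loose, upright, 360 g. Carrier and clamped steel rings form a rigid cylinder 44 mm in diameter, 104 mm tall; above it a bare post 16 mm in diameter, up to 134 mm, to grip. Origin: centre of the underside, z up. Starts on one of the tray's three spindle seats.
- plug: Centring plug, turned aluminium, loose, 70 g, low and stepped: foot 38 mm in diameter, 8 mm high; step 32 mm in diameter up to 16 mm; boss 22 mm in diameter from 16 to 32 mm, to grip. Origin: centre of the underside, z up. Starts on the small seat in the middle of the tray's back row, a spindle 10 to 25 mm from its foot on the left, right and front.
- tray: Grey open metal tray, fixed, black liner, four pale round seat marks (flat). 156 mm (its x) by 206 mm (its y), walls 4 mm thick and 24 mm high; inner floor 4 mm above the table. Origin: centre of the underside; x to its back (away from the robot), y to its left. Seat centres (x, y) in mm: spindles at (32, 60), (32, -60) and (-28, 0), plug at (32, 0).
- mat: Dark rubber mat with a grey face, flat, fixed: the side area where the spindles are stood meanwhile. 200 mm along its x, 180 mm along its y, 4 mm thick. Origin: centre of the underside.
- carriage: Loading carriage of the laser marker: square aluminium plate 140 by 140 mm, fixed, on a slide 20 mm high that runs along y to the laser on the left. Its flat top is 32 mm above this origin and 52 mm above the table; its middle is marked by a cross of lines 80 mm long and a circle 52 mm in diameter. Origin: on the vertical axis through the cross.
- ring_left: Loose steel seal ring lying flat in the tray's front left corner: 44 mm outside, 32 mm inside, 6 mm thick, 30 g. Origin: centre of the underside. To be left alone.
- ring_right: The same kind of loose seal ring, lying in the tray's front right corner. To be left alone.
Mind the look-alikes: they are no part of the job. Leave any green look-alike of the tee_spindle alone.

How it is judged:
On the way, in this order (a step that is already met when the one before it is completed fails the run):
1. all three spindles stand upright on the mat, released, and the plug has not been taken from its seat (x of knob_spindle in the frame of mat between -0.09 and 0.09 m and y of knob_spindle in the frame of mat between -0.08 and 0.08 m and z of each of knob_spindle, tee_spindle, slim_spindle in the frame of mat below 0.009 m and angle between each of knob_spindle, tee_spindle, slim_spindle's own z axis and vertical below 0.12 rad and x of tee_spindle in the frame of mat between -0.09 and 0.09 m and y of tee_spindle in the frame of mat between -0.08 and 0.08 m and x of slim_spindle in the frame of mat between -0.09 and 0.09 m and y of slim_spindle in the frame of mat between -0.08 and 0.08 m and contact force between each of knob_spindle, tee_spindle, slim_spindle and the fingers below 0.2 N and distance of plug from where it was at the start of the episode below 0.02 m), for 0.2 s.
2. the plug stands released on the carriage, within 10 mm of the cross, while the spindles are still on the mat (horizontal distance between plug and carriage below 0.01 m and z of plug in the frame of carriage between 0.028 and 0.037 m and angle between plug's own z axis and vertical below 0.1 rad and contact force between plug and the fingers below 0.2 N and x of knob_spindle in the frame of mat between -0.09 and 0.09 m and y of knob_spindle in the frame of mat between -0.08 and 0.08 m and z of each of knob_spindle, tee_spindle, slim_spindle in the frame of mat below 0.009 m and angle between each of knob_spindle, tee_spindle, slim_spindle's own z axis and vertical below 0.12 rad and x of tee_spindle in the frame of mat between -0.09 and 0.09 m and y of tee_spindle in the frame of mat between -0.08 and 0.08 m and x of slim_spindle in the frame of mat between -0.09 and 0.09 m and y of slim_spindle in the frame of mat between -0.08 and 0.08 m), for 0.2 s.
At the end, for the whole second after the job is handed in: The plug stands flat on the carriage within 10 mm of the cross, and each spindle stands upright in the tray within 15 mm of the place where it started; all released and at rest (horizontal distance between plug and carriage below 0.01 m and z of plug in the frame of carriage between 0.028 and 0.037 m and angle between each of plug, knob_spindle, tee_spindle, slim_spindle's own z axis and vertical below 0.1 rad and distance of each of knob_spindle, tee_spindle, slim_spindle from where it was at the start of the episode below 0.015 m and linear speed of each of knob_spindle, tee_spindle, slim_spindle, plug below 0.02 m/s); the robot touches nothing.
It fails at once if a loose ring in the tray is shifted by more than 20 mm (distance of any of ring_left, ring_right from where it was at the start of the episode above 0.02 m).
It fails at once if a spindle tips over (more than 45 degrees) (angle between any of knob_spindle, tee_spindle, slim_spindle's own z axis and vertical above 0.785 rad).
It also fails if it takes over 146 s, if anything falls off the work surface, if the arm or the gripper's body presses on something with over 40 N, if the wrist force passes 120 N, or if a joint passes its speed limit or range.

## Working session

There is one attempt and no reset: what is moved stays moved. The work goes in short steps, Python scripts to look and compute and a tool call to move; the robot and the scene stay as the last step left them, time stands still between calls to the robot, and variables do not carry over. Pictures are saved under pics/ and viewed, about 12 in all and at most 16, crops included, and the job is handed in when it is done.

Besides the shell and the picture viewer there is one more tool, called after "Emit:" as a command line: name --argument value ..., lists and objects as JSON in quotes. play_rows: Moves the arm, as the interface text tells. Its arguments: {"type":"object","properties":{"rows":{"type":"string"},"squeeze":{"type":"number"}},"required":["rows"]}

```bash
mkdir -p pics
python3 - <<'E'
from rig import readout, imaging, robot
import cv2,numpy as np
o=readout.get_obs();print({k:np.round(v,3).tolist() for k,v in o.items()})
for n in ("scene","side","wrist"):
    i=imaging.camera_info(n);print(n,np.round(i["K"],1).tolist(),np.round(i["world_to_cam"],3).tolist())
    cv2.imwrite(f"pics/{n}0.png",imaging.camera(n))
E
```

```text
{'time': 0.0, 'q': [-0.178, 0.528, 1.434, -0.0, 1.181, -0.178], 'joint_velocities': [0.001, 0.001, -0.001, -0.001, 0.001, -0.0], 'joint_torque': [-0.001, -44.005, -17.659, 0.063, 0.058, -0.0], 'position': [0.624, 0.0, 0.222], 'tool_rot': [0.0, 0.708, 0.0, 0.706], 'ft_force': [-0.083, -0.071, 0.183], 'moment': [-0.021, 0.066, 0.013], 'grip_width': 0.087}
scene [[474.8, 0.0, 326.6], [0.0, 474.8, 235.6], [0.0, 0.0, 1.0]] [[-0.861, 0.509, -0.009, 0.449], [0.384, 0.638, -0.668, -0.166], [-0.334, -0.578, -0.744, 1.186], [0.0, 0.0, 0.0, 1.0]]
side [[538.4, 0.0, 310.1], [0.0, 538.4, 243.6], [0.0, 0.0, 1.0]] [[0.815, -0.58, -0.0, -0.414], [-0.447, -0.627, -0.638, 0.262], [0.37, 0.52, -0.77, 0.991], [0.0, 0.0, 0.0, 1.0]]
wrist [[371.6, 0.0, 314.9], [0.0, 371.6, 231.9], [0.0, 0.0, 1.0]] [[1.0, 0.001, -0.003, -0.624], [0.002, -0.966, 0.259, -0.031], [-0.002, -0.259, -0.966, 0.391], [0.0, 0.0, 0.0, 1.0]]
```

View pics/scene0.png

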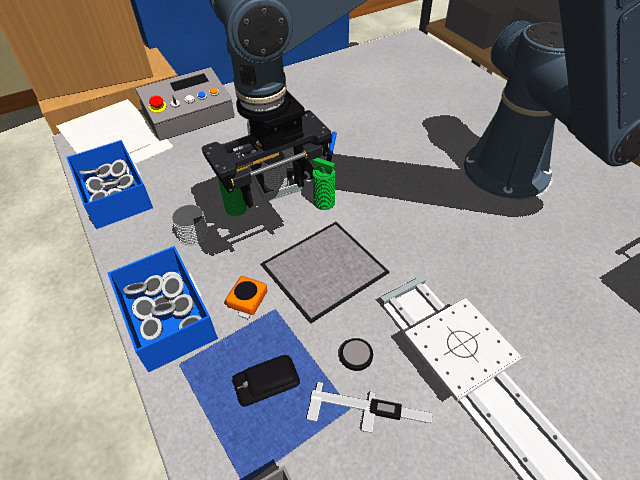

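View pics/wrist0.png

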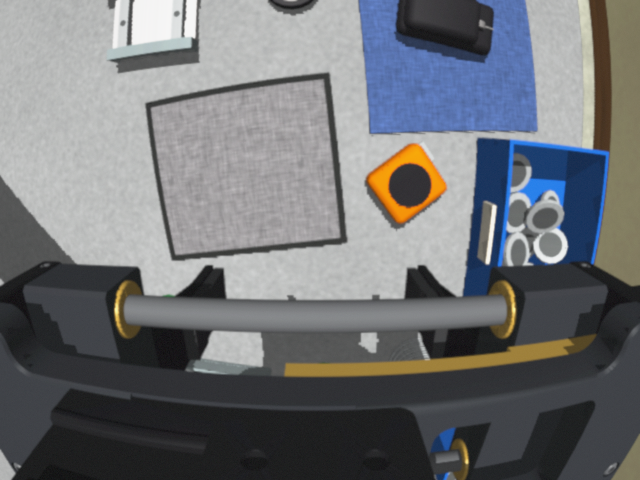

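View pics/side0.png

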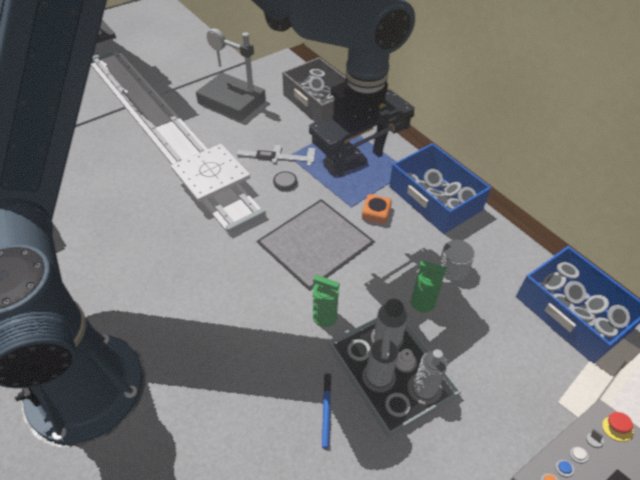

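Side view: tray at about (395,375), knob at (393,310), post near (383,345), tee near (430,365); the green look-alikes are at (325,300) and (428,287). The mat is at (315,242) and the carriage cross at (210,169).

```bash
cat > h.py <<'E'
from rig import readout, imaging, robot
import cv2,numpy as np
from scipy.spatial.transform import Rotation as R
def ray(info,u,v,fish=False):
    K=info["K"];T=np.array(info["world_to_cam"]);a=(u-K[0][2])/K[0][0];b=(v-K[1][2])/K[1][1]
    if fish:
        r=np.hypot(a,b);d=np.array([a/r*np.sin(r),b/r*np.sin(r),np.cos(r)]) if r>1e-9 else np.array([0,0,1.])
    else: d=np.array([a,b,1.])
    return -T[:3,:3].T@T[:3,3], T[:3,:3].T@d
def pt(info,u,v,z,fish=False):
    c,d=ray(info,u,v,fish);return c+d*(z-c[2])/d[2]
def proj(info,p,fish=False):
    K=info["K"];T=np.array(info["world_to_cam"]);q=T[:3,:3]@p+T[:3,3]
    if fish:
        n=np.hypot(q[0],q[1]);th=np.arctan2(n,q[2]);x,y=q[:2]/n*th
    else: x,y=q[:2]/q[2]
    return np.array([K[0][0]*x+K[0][2],K[1][1]*y+K[1][2]])
E
python3 - <<'E'
from h import *
i=imaging.camera_info("side");s=imaging.camera_info("scene")
im=cv2.imread("pics/side0.png")
cv2.imwrite("pics/sidec.png",cv2.resize(im[270:440,290:490],None,fx=3.5,fy=3.5,interpolation=cv2.INTER_CUBIC))
f=lambda i,u,v,z:np.round(pt(i,u,v,z),3)
print("mat side",[f(i,*p,.004) for p in((258,243),(320,200),(374,240),(312,287))])
print("mat scene",[f(s,*p,.004) for p in((336,223),(388,272),(313,320),(262,264))])
print("cross",f(i,210,169,.052),f(s,463,344,.052))
print("tray",[f(i,*p,z) for p,z in(((333,343),.024),((395,430),.024),((458,388),.024),((392,310),.114))])
E
```

```text
mat side [array([0.439, 0.103, 0.004]), array([0.631, 0.131, 0.004]), array([ 0.656, -0.041,  0.004]), array([ 0.468, -0.064,  0.004])]
mat scene [array([ 0.463, -0.059,  0.004]), array([0.443, 0.114, 0.004]), array([0.631, 0.134, 0.004]), array([ 0.655, -0.038,  0.004])]
cross [0.449 0.33  0.052] [0.449 0.332 0.052]
tray [array([ 0.417, -0.204,  0.024]), array([ 0.402, -0.398,  0.024]), array([ 0.544, -0.406,  0.024]), array([ 0.51 , -0.25 ,  0.114])]
```

View pics/sidec.png

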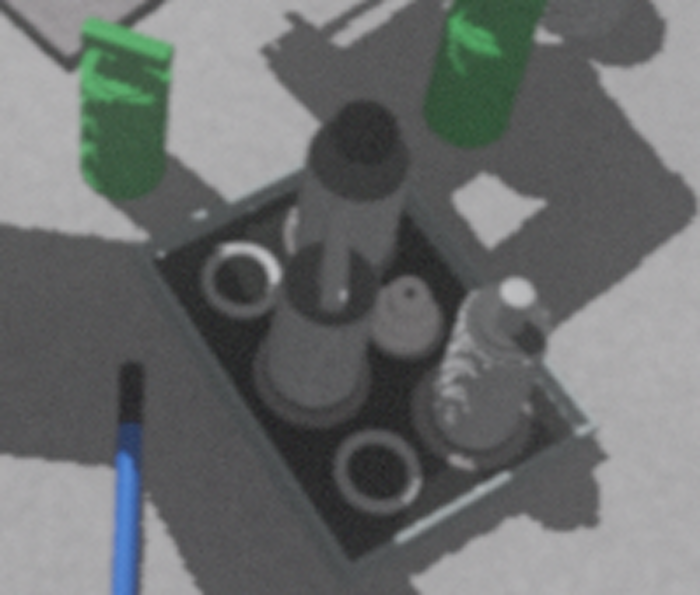

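Emit:
play_rows --rows "0 0 0 -33 0 0 0.3; 0 0 0 -33 0 0 0.3; 0 0 0 -33 0 0 0.3; 0 0 0 0 -36 -14 0.3; 0 0 0 0 -36 -14 0.3; 0 0 0 0 -36 -14 0.3; 0 0 0 0 -36 -14 0.3; 0 0 0 0 -36 -14 0.3" --squeeze 40

```text
time: 0.82
position: [0.5539, -0.1811, 0.3214]
tool_rot: [-0.0, 0.707, 0.0, 0.707]
ft_force: [1.0, 0.1, 0.3]
grip_width: 0.0613
```

Emit:
play_rows --rows "0 0 0 0 -36 -14 0.3; 0 0 0 0 -36 -14 0.3; 0 0 0 0 -36 -14 0.3; 0 0 0 0 -36 -14 0.3; 0 0 0 0 -30 -14 0.3; 0 0 0 0 0 0 0.3; 0 0 0 0 0 0 0.3"

```text
time: 1.4
position: [0.4839, -0.3556, 0.3209]
tool_rot: [0.002, 0.707, -0.001, 0.707]
ft_force: [0.1, 0.9, -0.0]
grip_width: 0.0609
```

Run:
```python
from h import *
import pickle
w=imaging.camera_info("wrist");pickle.dump(w,open("w1.pkl","wb"))
cv2.imwrite("pics/w1.png",imaging.camera("wrist"))
cv2.imwrite("pics/scene1.png",imaging.camera("scene"))
```

```text
(no output)
```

View pics/w1.png

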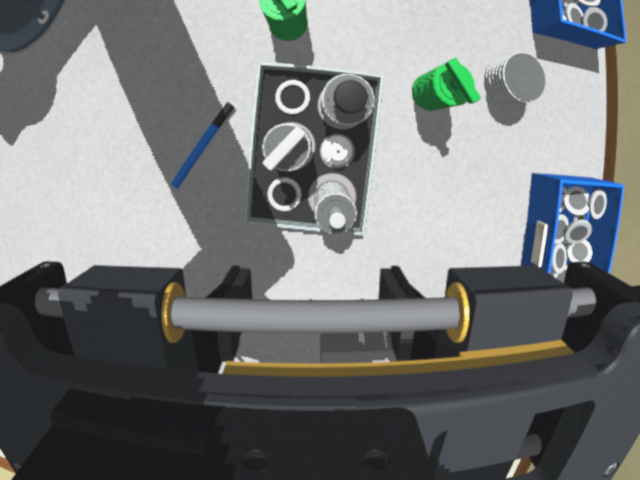

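Wrist view: knob at (350,96), tee bar from about (268,165) to (302,131), slim post top at (337,221), plug boss at (337,151), tray corners at (262,66), (380,75), (363,236) and (248,219).

Run:
```python
from h import *
import pickle
w=pickle.load(open("w1.pkl","rb"))
f=lambda u,v,z:np.round(pt(w,u,v,z,True),4)
C=np.array([f(262,66,.024),f(380,75,.024),f(363,236,.024),f(248,219,.024)])
print(C,C.mean(0));d=C[0]-C[3]+C[1]-C[2];e=C[1]-C[0]+C[2]-C[3]
print("yaw",np.degrees(np.arctan2(-d[0],d[1])),np.degrees(np.arctan2(e[1],e[0])),np.linalg.norm(d)/2,np.linalg.norm(e)/2)
y=np.arctan2(-d[0],d[1])
for n,x,l in(("knob",.032,.06),("slim",.032,-.06),("tee",-.028,0),("plug",.032,0)):
    print(n,np.round(C.mean(0)[:2]+[x*np.cos(y)-l*np.sin(y),x*np.sin(y)+l*np.cos(y)],4))
print("meas knob",f(350,96,.118),"slim",f(337,221,.138),"plug",f(337,151,.036))
# blobs
im=cv2.imread("pics/w1.png");g=cv2.cvtColor(im,cv2.COLOR_BGR2GRAY)
sub=(g[120:178,258:312]>190).astype(np.uint8)
n,l,s,c=cv2.connectedComponentsWithStats(sub);k=1+s[1:,4].argmax()
r=cv2.minAreaRect(np.argwhere(l==k)[:,::-1].astype(np.float32)+[258,120] if 0 else (np.argwhere(l==k)[:,::-1]+[258,120]).astype(np.float32));print(r)
b=cv2.boxPoints(r);P=np.array([f(*q,.128) for q in b]);print(P.mean(0));
for k in range(4):
    q=P[(k+1)%4]-P[k];print(np.linalg.norm(q),np.degrees(np.arctan2(q[1],q[0])))
```

```text
[[ 0.4189 -0.1963  0.024 ]
 [ 0.5636 -0.2076  0.024 ]
 [ 0.5452 -0.4125  0.024 ]
 [ 0.3973 -0.3895  0.024 ]] [ 0.48125  -0.301475  0.024   ]
yaw -5.737666495612744 -6.685976823220122 0.20005224942499397 0.14730177358063276
knob [ 0.5191 -0.245 ]
slim [ 0.5071 -0.3644]
tee [ 0.4534 -0.2987]
plug [ 0.5131 -0.3047]
meas knob [ 0.5178 -0.2453  0.118 ] slim [ 0.5045 -0.3656  0.138 ] plug [ 0.5099 -0.3034  0.036 ]
((281.6866149902344, 141.61114501953125), (33.50247573852539, 54.54945755004883), 57.339088439941406)
[ 0.4518  -0.29005  0.128  ]
0.05212149268775794 31.585897503866683
0.03193775195595332 -58.051665342111335
0.052269015678506905 -147.73898937644927
0.032553033652794945 121.68821671420615
```

Emit:
play_rows --rows "0 0 0 0 37 11 0.3; 0 0 0 0 37 11 0.3; 0 0 0 0 37 12 0.3; 0 0 0 40 0 0 0.3; 0 0 0 40 0 0 0.3; 0 0 0 40 0 0 0.3; 0 0 0 40 0 0 0.3; 0 0 0 20 0 0 0.3"

```text
time: 2.17
position: [0.5171, -0.239, 0.1374]
tool_rot: [0.001, 0.709, 0.003, 0.705]
ft_force: [-0.6, 0.4, -0.6]
grip_width: 0.0608
```

Run:
```python
from h import *
import pickle
im=cv2.imread("pics/w1.png");cv2.imwrite("pics/w1c.png",cv2.resize(im[60:245,240:390],None,fx=3.2,fy=3.2,interpolation=cv2.INTER_CUBIC))
i=imaging.camera_info("side");im=imaging.camera("side");print(readout.get_obs()["position"])
cv2.imwrite("pics/s2.png",cv2.resize(im[250:440,290:490],None,fx=3,fy=3))
```

```text
[ 0.51568125 -0.238207    0.13498203]
```

View pics/w1c.png

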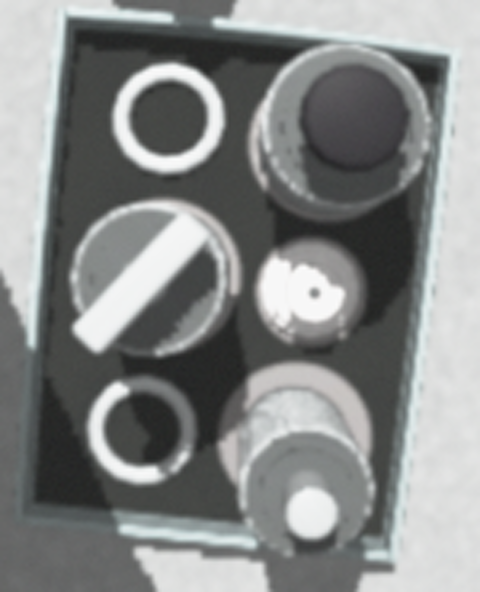

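View pics/s2.png

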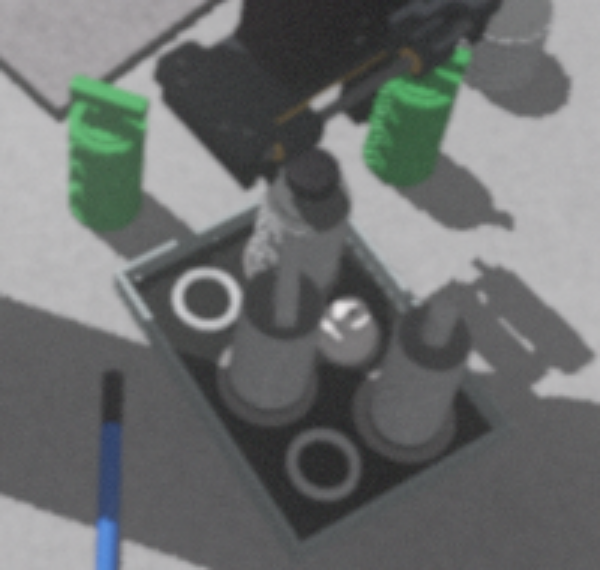

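Crop: tee bar runs from (302,131) to (267,167) in full pixels; the knob and seat estimates agree within 3 mm. The second view shows the gripper above the knob, clear of its neighbours.

Run:
```python
from h import *
import pickle
w=pickle.load(open("w1.pkl","rb"))
a,b,k=[pt(w,*p,z,True) for p,z in(((302.2,130.6),.128),((266.9,166.6),.128),((350.9,95.9),.118))]
print((a+b)/2,np.linalg.norm(a-b),np.degrees(np.arctan2(*(a-b)[1::-1])),k)
i=imaging.camera_info("side");print(proj(i,np.array(readout.get_obs()["position"])), readout.get_obs()["position"])
```

```text
[ 0.4545071  -0.29688917  0.128     ] 0.04832507281411474 44.92782739248316 [ 0.51863488 -0.2451922   0.118     ]
[391.21188797 297.24259856] [ 0.51568125 -0.238207    0.13498203]
```

Emit:
play_rows --rows "0 0 0 0 -6 2 0.3; 0 0 0 14 0 0 0.3; 0 0 0 14 0 0 0.3; 0 0 0 13 0 0 0.3; 0 0 0 0 0 0 0.3"

```text
time: 2.63
position: [0.5217, -0.2488, 0.1009]
tool_rot: [-0.0, 0.707, 0.0, 0.707]
ft_force: [-0.1, 0.6, -0.7]
grip_width: 0.0607
```

Emit:
play_rows --rows "0 0 0 4 4 -2 0.3; 0 0 0 4 0 0 0.3; 0 0 0 0 0 0 0.3; 0 0 0 0 0 0 1; 0 0 0 0 0 0 1; 0 0 0 0 0 0 1; 0 0 0 0 0 0 1; 0 0 0 0 0 0 1" --squeeze 40

```text
time: 3.3
position: [0.5191, -0.2451, 0.0928]
tool_rot: [-0.0, 0.707, -0.0, 0.707]
ft_force: [0.4, -0.4, -0.0]
grip_width: 0.0356
```

Emit:
play_rows --rows "0 0 0 -5 0 0 1; 0 0 0 -10 0 0 1; 0 0 0 -20 0 0 1; 0 0 0 -30 0 0 1; 0 0 0 -30 0 0 1; 0 0 0 -30 0 0 1; 0 0 0 -20 0 0 1; 0 0 0 -15 0 0 1"

```text
time: 3.97
position: [0.5192, -0.2451, 0.2554]
tool_rot: [-0.001, 0.706, -0.001, 0.708]
ft_force: [0.1, -0.7, -6.1]
grip_width: 0.0327
```

Emit:
play_rows --rows "0 0 0 0 12 4 1; 0 0 0 0 24 8 1; 0 0 0 0 32 11 1; 0 0 0 0 32 11 1; 0 0 0 0 32 11 1; 0 0 0 0 32 11 1; 0 0 0 0 32 11 1; 0 0 0 0 24 8 1"

```text
time: 4.63
position: [0.593, -0.0206, 0.2509]
tool_rot: [0.001, 0.708, 0.002, 0.706]
ft_force: [-0.1, 1.3, -4.6]
grip_width: 0.0327
```

Emit:
play_rows --rows "0 0 0 0 16 6 1; 0 0 0 0 10 3 1; 0 0 0 15 0 0 1; 0 0 0 35 0 0 1; 0 0 0 35 0 0 1; 0 0 0 30 0 0 1; 0 0 0 20 0 0 1; 0 0 0 10 0 0 1"

```text
time: 5.3
position: [0.5995, 0.0016, 0.1033]
tool_rot: [0.001, 0.71, 0.0, 0.704]
ft_force: [-0.4, -0.2, -5.4]
grip_width: 0.0328
```

Emit:
play_rows --rows "0 0 0 5 0 0 1; 0 0 0 5 0 0 1; 0 0 0 3 0 0 1; 0 0 0 1 0 0 1; 0 0 0 0 0 0 1; 0 0 0 0 0 0 1"

```text
time: 5.8
position: [0.6037, 0.0009, 0.0946]
tool_rot: [-0.0, 0.706, -0.0, 0.708]
ft_force: [-0.4, 0.2, -4.9]
grip_width: 0.0332
```

Emit:
play_rows --rows "0 0 0 1 0 0 1; 0 0 0 0 0 0 1; 0 0 0 0 0 0 1"

```text
time: 6.05
position: [0.6034, 0.001, 0.0931]
tool_rot: [-0.0, 0.707, -0.0, 0.707]
ft_force: [0.1, 0.4, -3.1]
grip_width: 0.0329
```

Emit:
play_rows --rows "0 0 0 0 0 0 0.3; 0 0 0 0 0 0 0.3; 0 0 0 0 0 0 0.3; 0 0 0 -20 0 0 0.3; 0 0 0 -35 0 0 0.3; 0 0 0 -35 0 0 0.3; 0 0 0 -35 0 0 0.3; 0 0 0 -35 0 0 0.3"

```text
time: 6.72
position: [0.6029, 0.0011, 0.2547]
tool_rot: [-0.0, 0.707, -0.0, 0.707]
ft_force: [0.8, 0.3, -0.3]
grip_width: 0.061
```

Emit:
play_rows --rows "0 0 0 0 -33 -16.5 0.3; 0 0 0 0 -33 -16.5 0.3; 0 0 0 0 -33 -16.5 0.3; 0 0 0 0 -33 -16.5 0.3; 0 0 0 0 -33 -16.5 0.3; 0 0 0 0 -33 -16.5 0.3; 0 0 0 0 -33 -16.5 0.3; 0 0 0 0 -33 -16.5 0.3"

```text
time: 7.38
position: [0.4702, -0.2645, 0.2533]
tool_rot: [-0.0, 0.707, -0.0, 0.708]
ft_force: [1.1, 0.4, -0.1]
grip_width: 0.061
```

Emit:
play_rows --rows "0 0 0 0 -34 -16.5 0.3; 0.112 0 0 0 0 0 0.45; 0.112 0 0 0 0 0 0.45; 0.112 0 0 0 0 0 0.45; 0.112 0 0 0 0 0 0.45; 0.112 0 0 0 0 0 0.45; 0.112 0 0 0 0 0 0.45; 0.112 0 0 0 0 0 0.45"

```text
time: 8.05
position: [0.4546, -0.2972, 0.2532]
tool_rot: [0.272, 0.652, -0.272, 0.653]
ft_force: [0.1, 0.1, -0.6]
grip_width: 0.0482
```

Emit:
play_rows --rows "0 0 0 30 0 0 0.45; 0 0 0 30 0 0 0.45; 0 0 0 20 0 0 0.45; 0 0 0 20 0 0 0.45; 0 0 0 10 0 0 0.45; 0 0 0 0 0 0 0.45; 0 0 0 0 0 0 0.45"

```text
time: 8.63
position: [0.4547, -0.2972, 0.1428]
tool_rot: [0.27, 0.653, -0.27, 0.654]
ft_force: [-0.5, 0.4, 0.6]
grip_width: 0.0481
```

Run:
```python
from h import *
o=readout.get_obs();print(o["position"],R.from_quat(o["tool_rot"]).as_matrix().round(3).tolist())
i=imaging.camera_info("side");im=imaging.camera("side")
cv2.imwrite("pics/s3.png",cv2.resize(im[180:440,240:490],None,fx=2.3,fy=2.3))
```

```text
[ 0.454725   -0.2971772   0.14282076] [[0.0, 0.706, 0.708], [-0.0, 0.708, -0.706], [-1.0, 0.0, 0.0]]
```

View pics/s3.png

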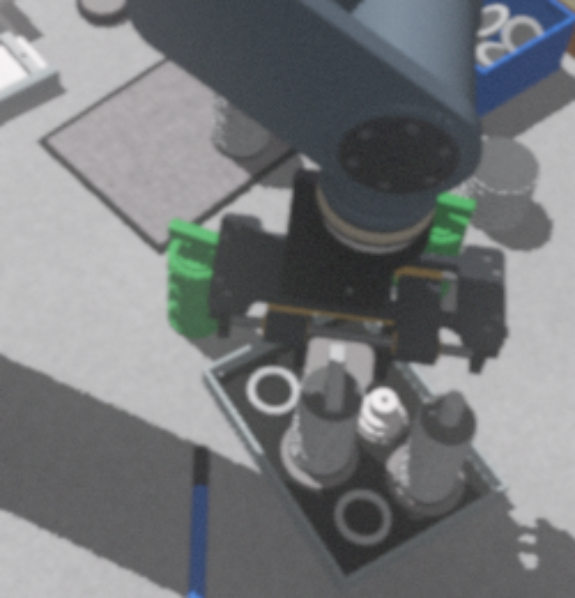

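The view shows the two fingers either side of the tee bar (full px about 387,332), with the knob spindle standing on the mat.

Emit:
play_rows --rows "0 0 0 15 0 0 0.45; 0 0 0 12 0 0 0.45; 0 0 0 10 0 0 0.45; 0 0 0 0 0 0 0.45; 0 0 0 0 0 0 1; 0 0 0 0 0 0 1; 0 0 0 0 0 0 1; 0 0 0 0 0 0 1"

```text
time: 9.35
position: [0.4549, -0.2973, 0.1063]
tool_rot: [0.27, 0.653, -0.27, 0.654]
ft_force: [0.1, 0.1, 0.0]
grip_width: 0.0292
```

Emit:
play_rows --rows "0 0 0 0 0 0 1; 0 0 0 -5 0 0 1; 0 0 0 -10 0 0 1; 0 0 0 -20 0 0 1; 0 0 0 -30 0 0 1; 0 0 0 -30 0 0 1; 0 0 0 -30 0 0 1; 0 0 0 -25 0 0 1"

```text
time: 10.02
position: [0.4542, -0.2966, 0.2578]
tool_rot: [0.27, 0.653, -0.27, 0.654]
ft_force: [0.0, -0.4, -4.5]
grip_width: 0.0116
```

Emit:
play_rows --rows "0 0 0 0 12 -8 1; 0 0 0 0 24 -17 1; 0 0 0 0 28 -20 1; 0 0 0 0 28 -20 1; 0 0 0 0 28 -20 1; 0 0 0 0 28 -20 1; 0 0 0 0 28 -20 1; 0 0 0 0 24 -17 1"

```text
time: 10.68
position: [0.4932, -0.0514, 0.2542]
tool_rot: [0.27, 0.655, -0.27, 0.652]
ft_force: [-0.4, -0.6, -3.8]
grip_width: 0.0116
```

Emit:
play_rows --rows "0 0 0 0 22 -15 1; 0 0 0 0 14 -9 1; 0 0 0 15 0 0 1; 0 0 0 35 0 0 1; 0 0 0 35 0 0 1; 0 0 0 30 0 0 1; 0 0 0 15 0 0 1; 0 0 0 10 0 0 1"

```text
time: 11.35
position: [0.5002, -0.0111, 0.1138]
tool_rot: [0.27, 0.656, -0.27, 0.651]
ft_force: [-9.7, 4.1, 71.8]
grip_width: 0.0115
```

Emit:
play_rows --rows "0 0 0 5 0 0 1; 0 0 0 3 0 0 1; 0 0 0 2 0 0 1; 0 0 0 0 0 0 1; 0 0 0 0 0 0 1; 0 0 0 0 0 0 1"

```text
time: 11.85
position: [0.5045, -0.0115, 0.1125]
tool_rot: [0.271, 0.652, -0.269, 0.655]
ft_force: [-9.4, 4.3, 48.8]
grip_width: 0.0115
```

Emit:
play_rows --rows "0 0 0 -3 0 0 1; 0 0 0 -2 0 0 1; 0 0 0 0 0 0 1; 0 0 0 0 0 0 1"

```text
time: 12.18
position: [0.5038, -0.0123, 0.1125]
tool_rot: [0.27, 0.653, -0.27, 0.654]
ft_force: [-4.3, 0.2, 17.7]
grip_width: 0.0119
```

Run:
```python
from h import *
im=imaging.camera("side")
cv2.imwrite("pics/s4.png",cv2.resize(im[150:350,220:440],None,fx=3,fy=3))
```

```text
(no output)
```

View pics/s4.png

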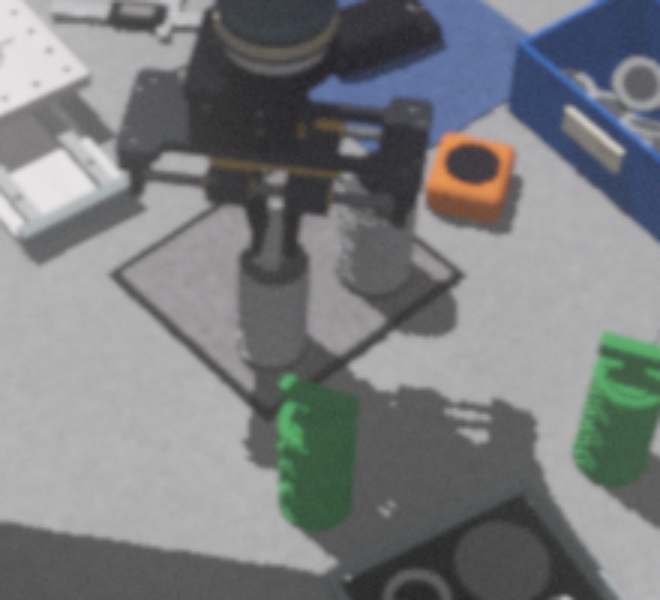

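The tee stands upright on the mat; it was gripped about 7 mm lower on the fingers than planned. The knob stands beside it. Easing up and releasing.

Emit:
play_rows --rows "0 0 0 -1.5 0 0 1; 0 0 0 0 0 0 1; 0 0 0 0 0 0 0.45; 0 0 0 0 0 0 0.45; 0 0 0 0 0 0 0.45; 0 0 0 0 0 0 0.45"

```text
time: 12.73
position: [0.5037, -0.0126, 0.1116]
tool_rot: [0.27, 0.653, -0.27, 0.653]
ft_force: [0.0, 0.1, -0.1]
grip_width: 0.0307
```

Emit:
play_rows --rows "0 0 0 -20 0 0 0.3; 0 0 0 -40 0 0 0.3; 0 0 0 -40 0 0 0.3; 0 0 0 -40 0 0 0.3; -0.112 0 0 0 0 0 0.3; -0.112 0 0 0 0 0 0.3; -0.112 0 0 0 0 0 0.3; -0.112 0 0 0 0 0 0.3"

```text
time: 13.4
position: [0.5037, -0.0126, 0.2522]
tool_rot: [0.116, 0.697, -0.116, 0.698]
ft_force: [0.4, 0.6, -1.6]
grip_width: 0.0607
```

Emit:
play_rows --rows "-0.112 0 0 0 0 0 0.3; -0.112 0 0 0 0 0 0.3; -0.112 0 0 0 0 0 0.3; 0 0 0 0 0 0 0.3; 0 0 0 0 0 0 0.3"

```text
time: 13.82
position: [0.5036, -0.0126, 0.2517]
tool_rot: [0.001, 0.707, -0.001, 0.707]
ft_force: [-0.7, -0.4, -0.2]
grip_width: 0.0608
```

Emit:
play_rows --rows "0 0 0 0 -39 0 0.45; 0 0 0 0 -39 0 0.45; 0 0 0 0 -39 0 0.45; 0 0 0 0 -39 0 0.45; 0 0 0 0 -39 0 0.45; 0 0 0 0 -39 0 0.45; 0 0 0 0 -39 0 0.45; 0 0 0 0 -39 0 0.45"

```text
time: 14.48
position: [0.5032, -0.3266, 0.2518]
tool_rot: [0.001, 0.707, -0.001, 0.707]
ft_force: [0.2, 0.2, -0.6]
grip_width: 0.0478
```

Emit:
play_rows --rows "0 0 0 0 -40 2 0.45; 0 0 0 30 0 0 0.45; 0 0 0 30 0 0 0.45; 0 0 0 20 0 0 0.45; 0 0 0 14 0 0 0.45; 0 0 0 0 0 0 0.45; 0 0 0 0 0 0 0.45"

```text
time: 15.07
position: [0.5053, -0.3644, 0.1571]
tool_rot: [0.001, 0.708, -0.0, 0.707]
ft_force: [-0.2, 0.2, -0.1]
grip_width: 0.0482
```

Run:
```python
from h import *
w=imaging.camera_info("wrist");im=imaging.camera("wrist")
print(readout.get_obs()["position"],proj(w,np.array([.506,-.365,.138]),True))
cv2.imwrite("pics/w5.png",im)
```

```text
[ 0.50595403 -0.36495961  0.15837835] [316.74223171 275.41774103]
```

View pics/w5.png

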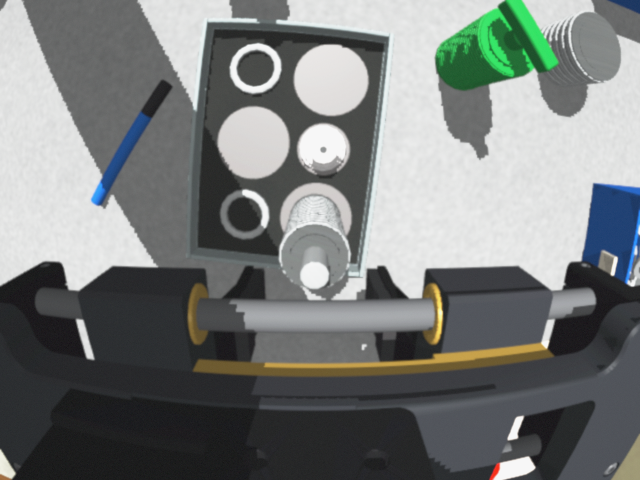

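The slim post top is at (314,275), matching the predicted (317,275). The plug is at (323,150), and the two vacated seats show clearly. Descending.

Emit:
play_rows --rows "0 0 0 15 0 -1 0.45; 0 0 0 15 0 0 0.45; 0 0 0 12 0 0 0.45; 0 0 0 0 0 0 0.45; 0 0 0 0 0 0 1; 0 0 0 0 0 0 1; 0 0 0 0 0 0 1; 0 0 0 0 0 0 1"

```text
time: 15.78
position: [0.5051, -0.3651, 0.1171]
tool_rot: [-0.001, 0.707, -0.0, 0.708]
ft_force: [0.6, 0.6, 0.4]
grip_width: 0.0286
```

Emit:
play_rows --rows "0 0 0 0 0 0 1; 0 0 0 0 0 0 1; 0 0 0 0 0 0 1"

```text
time: 16.03
position: [0.5049, -0.3649, 0.1165]
tool_rot: [-0.0, 0.707, -0.0, 0.707]
ft_force: [0.8, 1.0, 1.4]
grip_width: 0.0147
```

Emit:
play_rows --rows "0 0 0 -5 0 0 1; 0 0 0 -10 0 0 1; 0 0 0 -20 0 0 1; 0 0 0 -30 0 0 1; 0 0 0 -30 0 0 1; 0 0 0 -30 0 0 1; 0 0 0 -20 0 0 1; 0 0 0 -5 0 0 1"

```text
time: 16.7
position: [0.506, -0.366, 0.2708]
tool_rot: [-0.002, 0.705, -0.002, 0.709]
ft_force: [0.7, -0.4, -3.7]
grip_width: 0.0148
```

Run:
```python
from h import *
import glob
s=imaging.camera_info("side");w=imaging.camera_info("wrist")
print(readout.get_obs()["position"])
im=imaging.camera("side")
cv2.imwrite("pics/s6.png",im)
f=lambda n,z:pt(s,*n,z)
```

```text
[ 0.50603122 -0.36601095  0.27084944]
```

Emit:
play_rows --rows "0 0 0 0 12 1 1; 0 0 0 0 24 2 1; 0 0 0 0 36 3 1; 0 0 0 0 36 3 1; 0 0 0 0 36 3 1; 0 0 0 0 36 3 1; 0 0 0 0 36 3 1; 0 0 0 0 36 3 1"

```text
time: 17.42
position: [0.5232, -0.1092, 0.2634]
tool_rot: [0.001, 0.709, 0.001, 0.705]
ft_force: [0.5, 0.3, -4.1]
grip_width: 0.0152
```

Emit:
play_rows --rows "0 0 0 0 36 3 1; 0 0 0 0 36 3 1; 0 0 0 0 36 3 1; 0 0 0 0 36 3 1; 0 0 0 0 28 2 1; 0 0 0 0 19.5 1.5 1; 0 0 0 0 0 0 1; 0 0 0 20 0 0 1"

```text
time: 18.08
position: [0.5416, 0.0809, 0.247]
tool_rot: [-0.001, 0.706, 0.001, 0.708]
ft_force: [2.0, -0.1, -3.4]
grip_width: 0.0151
```

Emit:
play_rows --rows "0 0 0 35 0 0 1; 0 0 0 35 0 0 1; 0 0 0 25 0 0 1; 0 0 0 12 0 0 1; 0 0 0 8 0 0 1; 0 0 0 5 0 0 1; 0 0 0 0 0 0 1; 0 0 0 0 0 0 1"

```text
time: 18.75
position: [0.5412, 0.0788, 0.1262]
tool_rot: [0.0, 0.707, -0.0, 0.707]
ft_force: [-0.4, -0.2, -3.6]
grip_width: 0.0146
```

Emit:
play_rows --rows "0 0 0 4 0 0 1; 0 0 0 3 0 0 1; 0 0 0 2 0 0 1; 0 0 0 0 0 0 1; 0 0 0 0 0 0 1"

```text
time: 19.17
position: [0.5411, 0.0788, 0.1172]
tool_rot: [-0.0, 0.707, -0.0, 0.707]
ft_force: [0.5, -0.2, -4.6]
grip_width: 0.0146
```

Emit:
play_rows --rows "0 0 0 1.2 0 0 1; 0 0 0 0 0 0 1; 0 0 0 0 0 0 1"

```text
time: 19.42
position: [0.5415, 0.0789, 0.1165]
tool_rot: [0.0, 0.707, -0.0, 0.708]
ft_force: [-1.4, 1.3, 1.6]
grip_width: 0.015
```

Emit:
play_rows --rows "0 0 0 0 0 0 0.45; 0 0 0 0 0 0 0.45; 0 0 0 0 0 0 0.45; 0 0 0 0 0 0 0.45; 0 0 0 -20 0 0 0.45; 0 0 0 -40 0 0 0.45; 0 0 0 -40 0 0 0.45; 0 0 0 -40 0 0 0.45"

```text
time: 20.08
position: [0.5405, 0.0789, 0.257]
tool_rot: [0.0, 0.708, 0.0, 0.707]
ft_force: [0.0, -0.3, 0.5]
grip_width: 0.0473
```

Emit:
play_rows --rows "0 0 0 0 -38 -3 0.45; 0 0 0 0 -38 -3 0.45; 0 0 0 0 -38 -3 0.45; 0 0 0 0 -38 -3 0.45; 0 0 0 0 -38 -3 0.45; 0 0 0 0 -38 -3 0.45; 0 0 0 0 -38 -3 0.45; 0 0 0 0 -38 -3 0.45"

```text
time: 20.75
position: [0.5166, -0.227, 0.2559]
tool_rot: [0.0, 0.707, -0.0, 0.707]
ft_force: [1.1, -0.1, -0.0]
grip_width: 0.0479
```

Emit:
play_rows --rows "0 0 0 0 -38 -3 0.45; 0 0 0 0 -40.5 -3 0.45; 0 0 0 35 0 0 0.45; 0 0 0 35 0 0 0.45; 0 0 0 35 0 0 0.45; 0 0 0 35 0 0 0.45; 0 0 0 35 0 0 0.45; 0 0 0 20 0 0 0.45"

```text
time: 21.42
position: [0.5093, -0.3023, 0.0571]
tool_rot: [0.001, 0.709, 0.001, 0.706]
ft_force: [0.1, 1.0, -0.1]
grip_width: 0.0478
```

Emit:
play_rows --rows "0 0 0 0 0 0 0.45; 0 0 0 0 0 0 0.45"

```text
time: 21.58
position: [0.5105, -0.3032, 0.0598]
tool_rot: [0.001, 0.708, 0.001, 0.706]
ft_force: [0.3, -0.2, -0.1]
grip_width: 0.048
```

Run:
```python
from h import *
w=imaging.camera_info("wrist");im=imaging.camera("wrist")
p=readout.get_obs()["position"];print(p,proj(w,np.array([.5115,-.304,.036]),True),proj(w,np.array([.5215,-.304,.036]),True))
cv2.imwrite("pics/w7.png",im[200:400,150:490])
im=imaging.camera("side");cv2.imwrite("pics/s7.png",im)
a=cv2.resize(im[150:430,230:490],None,fx=2,fy=2);b=cv2.resize(cv2.imread("pics/w7.png")[:,90:250],None,fx=1.6,fy=1.6)
c=np.zeros((560,520+256,3),np.uint8);c[:,:520]=a;c[:320,520:]=b;cv2.imwrite("pics/m7.png",c)
```

```text
[ 0.51161685 -0.30410519  0.0613794 ] [317.12291601 272.41507084] [335.69942266 272.40833098]
```

View pics/m7.png

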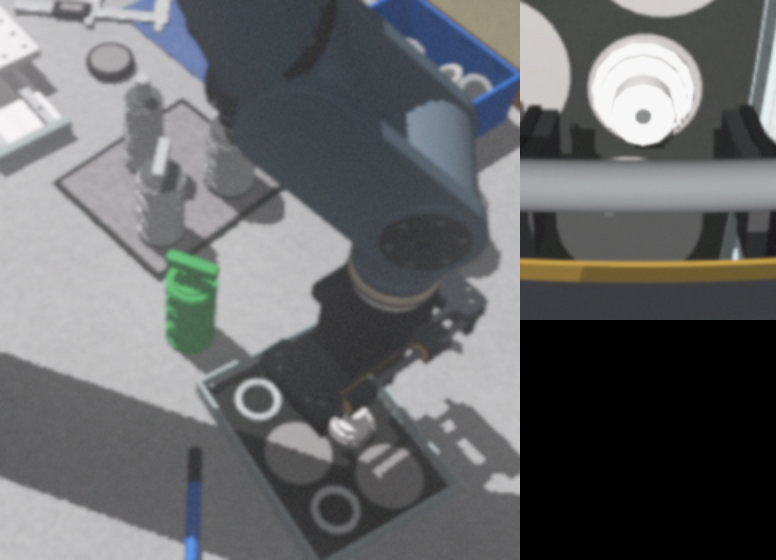

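All three spindles stand upright on the mat. The plug's boss is at wrist px (317,272), exactly where predicted. Gripping the plug.

Emit:
play_rows --rows "0 0 0 18 0 0 0.45; 0 0 0 14 0 0 0.45; 0 0 0 6 0 0 0.45; 0 0 0 0 0 0 0.45; 0 0 0 0 0 0 1; 0 0 0 0 0 0 1; 0 0 0 0 0 0 1; 0 0 0 0 0 0 1" --squeeze 25

```text
time: 22.35
position: [0.5116, -0.3041, 0.0238]
tool_rot: [-0.0, 0.707, -0.0, 0.708]
ft_force: [0.2, 1.4, -1.0]
grip_width: 0.0289
```

Emit:
play_rows --rows "0 0 0 0 0 0 1; 0 0 0 0 0 0 1; 0 0 0 0 0 0 1"

```text
time: 22.6
position: [0.5113, -0.3039, 0.0234]
tool_rot: [-0.0, 0.707, -0.0, 0.707]
ft_force: [0.1, -0.1, 3.7]
grip_width: 0.0212
```

Emit:
play_rows --rows "0 0 0 -10 0 0 1; 0 0 0 -35 0 0 1; 0 0 0 -38 0 0 1; 0 0 0 -38 0 0 1; 0 0 0 -38 0 0 1; 0 0 0 -38 0 0 1; 0 0 0 -30 0 0 1; 0 0 0 -10 0 0 1"

```text
time: 23.27
position: [0.513, -0.3051, 0.2659]
tool_rot: [-0.002, 0.704, -0.002, 0.71]
ft_force: [1.0, -0.5, -0.2]
grip_width: 0.0211
```

Emit:
play_rows --rows "0 0 0 0 15 -2 1; 0 0 0 0 30 -3 1; 0 0 0 0 38 -4 1; 0 0 0 0 38 -4 1; 0 0 0 0 38 -4 1; 0 0 0 0 38 -4 1; 0 0 0 0 38 -4 1; 0 0 0 0 38 -4 1"

```text
time: 23.93
position: [0.4788, -0.0275, 0.2573]
tool_rot: [0.001, 0.709, 0.001, 0.705]
ft_force: [0.5, -0.5, -0.4]
grip_width: 0.0209
```

Emit:
play_rows --rows "0 0 0 0 38 -4 1; 0 0 0 0 38 -4 1; 0 0 0 0 38 -4 1; 0 0 0 0 38 -4 1; 0 0 0 0 38 -4 1; 0 0 0 0 38 -4 1; 0 0 0 0 38 -3 1; 0 0 0 0 38 -3 1"

```text
time: 24.6
position: [0.4484, 0.275, 0.2571]
tool_rot: [-0.001, 0.709, -0.0, 0.705]
ft_force: [0.8, -0.2, -1.4]
grip_width: 0.0209
```

Emit:
play_rows --rows "0 0 0 0 34 -2.5 1; 0 0 0 0 24 -1 1; 0 0 0 0 0 0 1; 0 0 0 35 0 0 1; 0 0 0 35 0 0 1; 0 0 0 35 0 0 1; 0 0 0 25 0 0 1; 0 0 0 0 0 0 1"

```text
time: 25.27
position: [0.442, 0.3281, 0.1231]
tool_rot: [-0.003, 0.713, -0.003, 0.702]
ft_force: [-0.8, -0.1, -0.9]
grip_width: 0.021
```

Emit:
play_rows --rows "0 0 0 0 0 0 1; 0 0 0 0 0 0 1"

```text
time: 25.43
position: [0.4485, 0.3312, 0.1302]
tool_rot: [0.0, 0.707, -0.0, 0.707]
ft_force: [1.1, -0.1, 0.1]
grip_width: 0.0211
```

Run:
```python
from h import *
w=imaging.camera_info("wrist");im=imaging.camera("wrist")
p=readout.get_obs()["position"];print(p,proj(w,np.array([.449,.331,.052]),True))
b=cv2.resize(im[120:400,180:460],None,fx=2,fy=2)
im=imaging.camera("scene");a=cv2.resize(im[240:440,370:570],None,fx=1.2,fy=1.2)
c=np.zeros((560,800,3),np.uint8);c[:,:560]=b;c[:240,560:]=a;cv2.imwrite("pics/m8.png",c)
```

```text
[0.44919278 0.33156489 0.131014  ] [316.08587899 242.40684179]
```

View pics/m8.png

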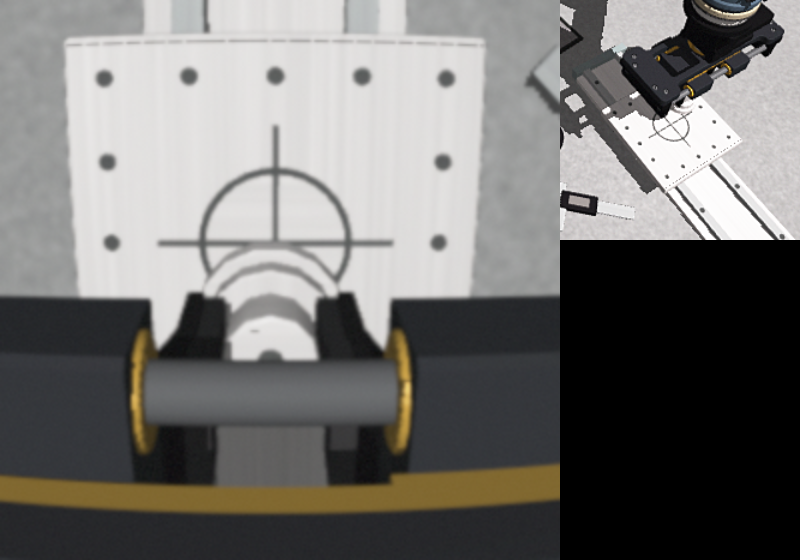

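The cross is at wrist px (318,241.5) against the predicted (316,242.4), so about 1 mm off in x. Setting down.

Emit:
play_rows --rows "0 0 0 20 0 1 1; 0 0 0 17 0 0 1; 0 0 0 10 0 0 1; 0 0 0 6 0 0 1; 0 0 0 4 0 0 1; 0 0 0 0 0 0 1; 0 0 0 0 0 0 1"

```text
time: 26.12
position: [0.45, 0.3316, 0.0734]
tool_rot: [0.0, 0.707, 0.0, 0.707]
ft_force: [-0.4, 0.3, -0.9]
grip_width: 0.0212
```

Emit:
play_rows --rows "0 0 0 1 0 0 1; 0 0 0 1 0 0 1; 0 0 0 0 0 0 1; 0 0 0 0 0 0 1"

```text
time: 26.45
position: [0.4501, 0.3317, 0.0714]
tool_rot: [0.0, 0.707, 0.0, 0.708]
ft_force: [0.7, 0.3, 2.2]
grip_width: 0.021
```

Emit:
play_rows --rows "0 0 0 0 0 0 0.45; 0 0 0 0 0 0 0.45; 0 0 0 0 0 0 0.45; 0 0 0 0 0 0 0.45; 0 0 0 -15 0 0 0.45; 0 0 0 -35 0 0 0.45; 0 0 0 -35 0 0 0.45; 0 0 0 -35 0 0 0.45"

```text
time: 27.12
position: [0.4489, 0.331, 0.1915]
tool_rot: [-0.0, 0.708, -0.0, 0.706]
ft_force: [1.0, 0.3, -0.4]
grip_width: 0.0478
```

Emit:
play_rows --rows "0 0 0 -35 0 0 0.45; 0 0 0 -35 0 0 0.45; 0 0 0 0 -36 13 0.45; 0 0 0 0 -36 13 0.45; 0 0 0 0 -36 13 0.45; 0 0 0 0 -36 13 0.45; 0 0 0 0 -36 13 0.45; 0 0 0 0 -36 13 0.45"

```text
time: 27.78
position: [0.5275, 0.1137, 0.2608]
tool_rot: [-0.0, 0.707, 0.0, 0.707]
ft_force: [0.2, 0.4, -0.2]
grip_width: 0.0481
```

Emit:
play_rows --rows "0 0 0 0 -36.5 13 0.45; 0 0 0 30 0 0 0.45; 0 0 0 30 0 0 0.45; 0 0 0 25 0 0 0.45; 0 0 0 15 0 0 0.45; 0 0 0 0 0 0 0.45; 0 0 0 0 0 0 0.45"

```text
time: 28.37
position: [0.5399, 0.0789, 0.1602]
tool_rot: [0.0, 0.708, 0.0, 0.706]
ft_force: [1.2, 0.1, 0.6]
grip_width: 0.048
```

Run:
```python
from h import *
w=imaging.camera_info("wrist");im=imaging.camera("wrist")
p=readout.get_obs()["position"];print(p)
print("pred slim,tee,knob",[proj(w,np.array(q),True).round(0) for q in((.5415,.0785,.138),(.504,-.013,.128),(.603,.001,.118))])
s=imaging.camera_info("scene");print("plug pred scene crop",(proj(s,np.array([.449,.331,.084]))-[400,270])*2.4)
b=im[150:450,150:490]
im=imaging.camera("scene");a=cv2.resize(im[270:420,400:540],None,fx=2.4,fy=2.4)
c=np.zeros((400,800,3),np.uint8);c[:300,:340]=b;c[:360,340:340+336]=a;cv2.imwrite("pics/m9.png",c)
```

```text
[0.5409671  0.07890325 0.16125149]
pred slim,tee,knob [array([318., 273.]), array([261., 393.]), array([408., 366.])]
plug pred scene crop [159.25024579 152.77795438]
```

View pics/m9.png

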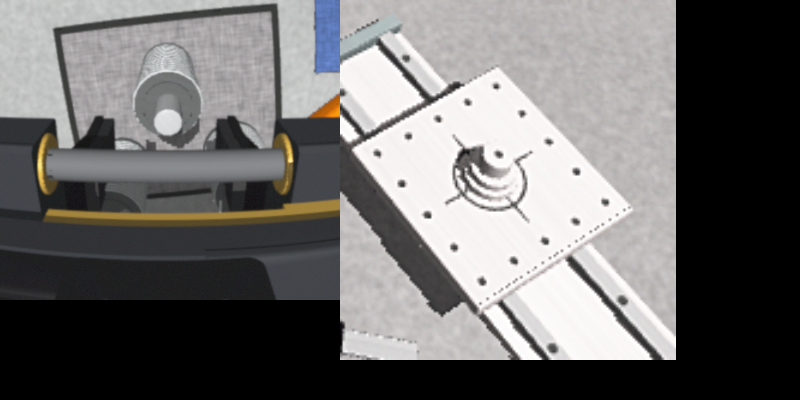

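Plug stands centred inside the circle; the slim post top is at wrist px (318,270) as predicted. Returning the slim spindle.

Emit:
play_rows --rows "0 0 0 18 0 0 0.45; 0 0 0 17 0 0 0.45; 0 0 0 10 0 0 0.45; 0 0 0 0 0 0 0.45; 0 0 0 0 0 0 1; 0 0 0 0 0 0 1; 0 0 0 0 0 0 1; 0 0 0 0 0 0 1" --squeeze 40

```text
time: 29.13
position: [0.5413, 0.0789, 0.1168]
tool_rot: [-0.0, 0.706, -0.0, 0.708]
ft_force: [-0.1, 0.5, -0.2]
grip_width: 0.0287
```

Emit:
play_rows --rows "0 0 0 0 0 0 1; 0 0 0 0 0 0 1; 0 0 0 0 0 0 1"

```text
time: 29.38
position: [0.5411, 0.0789, 0.1163]
tool_rot: [-0.0, 0.707, -0.0, 0.708]
ft_force: [0.6, 0.2, 1.7]
grip_width: 0.0147
```

Emit:
play_rows --rows "0 0 0 -5 0 0 1; 0 0 0 -10 0 0 1; 0 0 0 -20 0 0 1; 0 0 0 -30 0 0 1; 0 0 0 -30 0 0 1; 0 0 0 -30 0 0 1; 0 0 0 -20 0 0 1; 0 0 0 -5 0 0 1"

```text
time: 30.05
position: [0.5424, 0.0789, 0.2701]
tool_rot: [-0.0, 0.704, -0.0, 0.71]
ft_force: [1.2, -1.1, -4.2]
grip_width: 0.015
```

Emit:
play_rows --rows "0 0 0 0 -12 -1 1; 0 0 0 0 -24 -2 1; 0 0 0 0 -36 -3 1; 0 0 0 0 -36 -3 1; 0 0 0 0 -36 -3 1; 0 0 0 0 -36 -3 1; 0 0 0 0 -36 -3 1; 0 0 0 0 -36 -3 1"

```text
time: 30.72
position: [0.5171, -0.1748, 0.2633]
tool_rot: [0.001, 0.709, 0.001, 0.705]
ft_force: [0.5, 0.1, -4.0]
grip_width: 0.0152
```

Emit:
play_rows --rows "0 0 0 0 -36 -3 1; 0 0 0 0 -36 -3 1; 0 0 0 0 -36 -3 1; 0 0 0 0 -36 -3 1; 0 0 0 0 -28 -2 1; 0 0 0 0 -19.5 -1 1; 0 0 0 0 0 0 1; 0 0 0 0 0 0 1"

```text
time: 31.38
position: [0.5023, -0.3653, 0.2628]
tool_rot: [0.003, 0.709, 0.001, 0.706]
ft_force: [-0.4, 0.7, -4.2]
grip_width: 0.0147
```

Emit:
play_rows --rows "0 0 0 20 0 0 1; 0 0 0 35 0 0 1; 0 0 0 35 0 0 1; 0 0 0 25 0 0 1; 0 0 0 12 0 0 1; 0 0 0 8 0 0 1; 0 0 0 6 0 0 1; 0 0 0 0 0 0 1"

```text
time: 32.05
position: [0.5047, -0.3644, 0.1245]
tool_rot: [-0.0, 0.707, 0.0, 0.707]
ft_force: [0.7, 0.8, -3.8]
grip_width: 0.0148
```

Emit:
play_rows --rows "0 0 0 4 0 0 1; 0 0 0 3 0 0 1; 0 0 0 1 0 0 1; 0 0 0 0 0 0 1; 0 0 0 0 0 0 1"

```text
time: 32.47
position: [0.5048, -0.3649, 0.1174]
tool_rot: [-0.0, 0.707, -0.0, 0.707]
ft_force: [0.0, 0.2, -3.5]
grip_width: 0.0152
```

Emit:
play_rows --rows "0 0 0 1.2 0 0 1; 0 0 0 0 0 0 1; 0 0 0 0 0 0 1"

```text
time: 32.72
position: [0.505, -0.3651, 0.1163]
tool_rot: [-0.0, 0.707, -0.0, 0.708]
ft_force: [0.8, 0.5, -1.2]
grip_width: 0.0147
```

Emit:
play_rows --rows "0 0 0 0 0 0 0.45; 0 0 0 0 0 0 0.45; 0 0 0 0 0 0 0.45; 0 0 0 0 0 0 0.45; 0 0 0 -20 0 0 0.45; 0 0 0 -40 0 0 0.45; 0 0 0 -40 0 0 0.45; 0 0 0 -40 0 0 0.3"

```text
time: 33.38
position: [0.5042, -0.3643, 0.2568]
tool_rot: [0.0, 0.707, 0.0, 0.707]
ft_force: [0.5, -0.2, -0.8]
grip_width: 0.0496
```

Emit:
play_rows --rows "0 0 0 0 36.5 10 0.3; 0 0 0 0 36.5 10 0.3; 0 0 0 0 36.5 10 0.3; 0 0 0 0 36.5 10 0.3; 0 0 0 0 36.5 10 0.3; 0 0 0 0 36.5 10 0.3; 0 0 0 0 36.5 10 0.3; 0 0 0 0 36.5 10 0.3"

```text
time: 34.05
position: [0.5847, -0.0708, 0.2559]
tool_rot: [0.0, 0.707, -0.0, 0.707]
ft_force: [0.8, 0.0, 0.6]
grip_width: 0.0609
```

Emit:
play_rows --rows "0 0 0 0 37 9 0.3; 0 0 0 0 37 9 0.3; 0 0 0 0 0 0 0.3; 0 0 0 35 0 0 0.3; 0 0 0 35 0 0 0.3; 0 0 0 30 0 0 0.3; 0 0 0 0 0 0 0.3; 0 0 0 0 0 0 0.3"

```text
time: 34.72
position: [0.6014, 0.0012, 0.1545]
tool_rot: [0.0, 0.709, 0.0, 0.706]
ft_force: [0.5, -0.5, 0.2]
grip_width: 0.0609
```

Emit:
play_rows --rows "0 0 0 30 0 0 0.3; 0 0 0 20 0 0 0.3; 0 0 0 12 0 0 0.3; 0 0 0 0 0 0 0.3; 0 0 0 0 0 0 1; 0 0 0 0 0 0 1; 0 0 0 0 0 0 1; 0 0 0 0 0 0 1"

```text
time: 35.38
position: [0.6036, 0.0012, 0.0951]
tool_rot: [-0.0, 0.706, -0.0, 0.708]
ft_force: [0.5, -0.6, 0.5]
grip_width: 0.0422
```

Emit:
play_rows --rows "0 0 0 0 0 0 1; 0 0 0 0 0 0 1; 0 0 0 0 0 0 1"

```text
time: 35.63
position: [0.6034, 0.0013, 0.0945]
tool_rot: [-0.0, 0.706, -0.0, 0.708]
ft_force: [0.3, -0.9, 3.6]
grip_width: 0.0331
```

Emit:
play_rows --rows "0 0 0 -5 0 0 1; 0 0 0 -10 0 0 1; 0 0 0 -20 0 0 1; 0 0 0 -30 0 0 1; 0 0 0 -30 0 0 1; 0 0 0 -30 0 0 1; 0 0 0 -20 0 0 1; 0 0 0 -15 0 0 1"

```text
time: 36.3
position: [0.6025, 0.0014, 0.2561]
tool_rot: [-0.0, 0.707, -0.0, 0.708]
ft_force: [0.2, -0.1, -4.6]
grip_width: 0.0328
```

Emit:
play_rows --rows "0 0 0 0 -12 -4 1; 0 0 0 0 -24 -8 1; 0 0 0 0 -32 -11 1; 0 0 0 0 -32 -11 1; 0 0 0 0 -32 -11 1; 0 0 0 0 -32 -11 1; 0 0 0 0 -32 -11 1; 0 0 0 0 -24 -8 1"

```text
time: 36.97
position: [0.5245, -0.2213, 0.2518]
tool_rot: [0.001, 0.709, -0.0, 0.706]
ft_force: [0.3, -0.6, -4.8]
grip_width: 0.0329
```

Emit:
play_rows --rows "0 0 0 0 -16 -6 1; 0 0 0 0 -10 -3 1; 0 0 0 0 0 0 1; 0 0 0 0 0 0 1; 0 0 0 20 0 0 1; 0 0 0 35 0 0 1; 0 0 0 35 0 0 1; 0 0 0 25 0 0 1"

```text
time: 37.63
position: [0.5177, -0.2419, 0.1362]
tool_rot: [0.0, 0.708, 0.002, 0.706]
ft_force: [-0.5, 0.5, -5.0]
grip_width: 0.0327
```

Emit:
play_rows --rows "0 0 0 18 0 0 1; 0 0 0 12 0 0 1; 0 0 0 7 0 0 1; 0 0 0 4 0 0 1; 0 0 0 2 0 0 1; 0 0 0 1 0 0 1; 0 0 0 0 0 0 1; 0 0 0 0 0 0 1"

```text
time: 38.3
position: [0.5192, -0.2449, 0.0956]
tool_rot: [-0.0, 0.707, -0.0, 0.708]
ft_force: [-0.3, -1.0, -4.2]
grip_width: 0.0327
```

Emit:
play_rows --rows "0 0 0 1 0 0 1; 0 0 0 0 0 0 1; 0 0 0 0 0 0 1"

```text
time: 38.55
position: [0.5193, -0.2452, 0.0946]
tool_rot: [-0.0, 0.706, -0.001, 0.708]
ft_force: [0.3, 0.1, -0.1]
grip_width: 0.0327
```

Emit:
play_rows --rows "0 0 0 0 0 0 0.3; 0 0 0 0 0 0 0.3; 0 0 0 0 0 0 0.3; 0 0 0 0 0 0 0.3; 0 0 0 -40 0 0 0.3; 0 0 0 -40 0 0 0.3; 0 0 0 -40 0 0 0.3; 0 0 0 -40 0 0 0.3"

```text
time: 39.22
position: [0.5182, -0.2444, 0.2551]
tool_rot: [0.0, 0.707, 0.0, 0.707]
ft_force: [1.3, 0.0, -0.1]
grip_width: 0.0607
```

Emit:
play_rows --rows "0 0 0 0 38 -2.5 0.3; 0 0 0 0 38 -2.5 0.3; 0 0 0 0 38 -2.5 0.3; 0 0 0 0 38 -2.5 0.3; 0 0 0 0 40 -2.5 0.3; 0 0 0 0 40 -2.5 0.3; 0.112 0 0 0 0 0 0.3; 0.112 0 0 0 0 0 0.3"

```text
time: 39.88
position: [0.5028, -0.0098, 0.2538]
tool_rot: [0.079, 0.703, -0.079, 0.703]
ft_force: [0.6, -0.4, -0.5]
grip_width: 0.0612
```

Emit:
play_rows --rows "0.112 0 0 0 0 0 0.4; 0.112 0 0 0 0 0 0.4; 0.112 0 0 0 0 0 0.4; 0.112 0 0 0 0 0 0.4; 0.112 0 0 0 0 0 0.4; 0 0 0 35 0 0 0.4; 0 0 0 35 0 0 0.4; 0 0 0 25 0 0 0.4"

```text
time: 40.55
position: [0.5028, -0.0125, 0.1571]
tool_rot: [0.27, 0.654, -0.27, 0.653]
ft_force: [-0.2, -0.2, -0.3]
grip_width: 0.0521
```

Emit:
play_rows --rows "0 0 0 5 0 0 0.4; 0 0 0 0 0 0 0.4; 0 0 0 0 0 0 0.4"

```text
time: 40.8
position: [0.5043, -0.0128, 0.1544]
tool_rot: [0.27, 0.653, -0.27, 0.654]
ft_force: [-0.1, -0.9, -0.1]
grip_width: 0.0524
```

Run:
```python
from h import *
w=imaging.camera_info("wrist");im=imaging.camera("wrist")
p=readout.get_obs()["position"];print(p)
print(proj(w,np.array([.504,-.0127,.128]),True))
b=cv2.resize(im[150:400,180:460],None,fx=1.5,fy=1.5)
a=cv2.resize(imaging.camera("side")[290:430,320:470],None,fx=2.4,fy=2.4)
c=np.zeros((400,800,3),np.uint8);c[:375,:420]=b;c[:336,430:790]=a;cv2.imwrite("pics/m10.png",c)
```

```text
[ 0.50487687 -0.01293334  0.15502723]
[315.90256068 268.74969459]
```

View pics/m10.png

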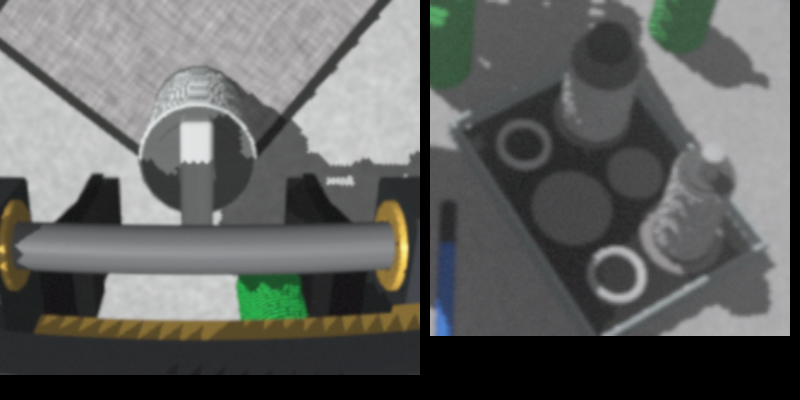

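The bar is square between the jaws, and the knob and slim spindles stand upright on their seats with the rings untouched. Gripping the tee.

Emit:
play_rows --rows "0 0 0 20 0 0 0.4; 0 0 0 16 0 0 0.4; 0 0 0 8 0 0 0.4; 0 0 0 0 0 0 0.4; 0 0 0 0 0 0 1; 0 0 0 0 0 0 1; 0 0 0 0 0 0 1; 0 0 0 0 0 0 1"

```text
time: 41.57
position: [0.5042, -0.0128, 0.1105]
tool_rot: [0.27, 0.653, -0.27, 0.654]
ft_force: [0.6, 0.0, 1.1]
grip_width: 0.033
```

Emit:
play_rows --rows "0 0 0 0 0 0 1; 0 0 0 0 0 0 1; 0 0 0 0 0 0 1; 0 0 0 0 0 0 1; 0 0 0 0 0 0 1"

```text
time: 41.98
position: [0.5031, -0.0123, 0.1097]
tool_rot: [0.27, 0.654, -0.27, 0.653]
ft_force: [-1.2, 2.2, 2.6]
grip_width: 0.0116
```

Emit:
play_rows --rows "0 0 0 -5 0 0 1; 0 0 0 -10 0 0 1; 0 0 0 -20 0 0 1; 0 0 0 -30 0 0 1; 0 0 0 -30 0 0 1; 0 0 0 -30 0 0 1; 0 0 0 -25 0 0 1; 0 0 0 0 0 0 1"

```text
time: 42.65
position: [0.507, -0.0134, 0.2652]
tool_rot: [0.271, 0.649, -0.269, 0.658]
ft_force: [2.2, -0.8, -3.7]
grip_width: 0.0117
```

Emit:
play_rows --rows "0 0 0 0 -12 8 1; 0 0 0 0 -24 17 1; 0 0 0 0 -28 20 1; 0 0 0 0 -28 20 1; 0 0 0 0 -28 20 1; 0 0 0 0 -28 20 1; 0 0 0 0 -28 20 1; 0 0 0 0 -24 17 1"

```text
time: 43.32
position: [0.4615, -0.2563, 0.2583]
tool_rot: [0.27, 0.654, -0.27, 0.653]
ft_force: [-0.3, -0.2, -3.9]
grip_width: 0.0117
```

Emit:
play_rows --rows "0 0 0 0 -22 15 1; 0 0 0 0 -14 9 1; 0 0 0 0 0 0 1; 0 0 0 0 0 0 1; 0 0 0 20 0 0 1; 0 0 0 35 0 0 1; 0 0 0 35 0 0 1; 0 0 0 25 0 0 1"

```text
time: 43.98
position: [0.4532, -0.2941, 0.1419]
tool_rot: [0.271, 0.655, -0.269, 0.652]
ft_force: [-0.5, -0.1, -4.5]
grip_width: 0.0117
```

Emit:
play_rows --rows "0 0 0 10 0 0 1; 0 0 0 5 0 0 1; 0 0 0 0 0 0 1; 0 0 0 0 0 0 1; 0 0 0 0 0 0 1"

```text
time: 44.4
position: [0.4557, -0.2978, 0.1313]
tool_rot: [0.27, 0.652, -0.271, 0.655]
ft_force: [-0.2, -0.2, -3.9]
grip_width: 0.012
```

Commanded z is now about 0.130. Creeping down.

Emit:
play_rows --rows "0 0 0 7 0 0 1; 0 0 0 4 0 0 1; 0 0 0 2 0 0 1; 0 0 0 0 0 0 1; 0 0 0 0 0 0 1"

```text
time: 44.82
position: [0.4543, -0.2969, 0.1165]
tool_rot: [0.27, 0.654, -0.27, 0.653]
ft_force: [-0.5, -0.1, -4.7]
grip_width: 0.0116
```

Emit:
play_rows --rows "0 0 0 2 0 0 1; 0 0 0 1 0 0 1; 0 0 0 0 0 0 1; 0 0 0 0 0 0 1"

```text
time: 45.15
position: [0.4544, -0.2969, 0.1136]
tool_rot: [0.27, 0.654, -0.27, 0.653]
ft_force: [0.3, 0.7, -3.8]
grip_width: 0.0119
```

Emit:
play_rows --rows "0 0 0 1.5 0 0 1; 0 0 0 0 0 0 1; 0 0 0 0 0 0 1"

```text
time: 45.4
position: [0.4544, -0.2969, 0.1121]
tool_rot: [0.27, 0.654, -0.27, 0.653]
ft_force: [-0.4, 0.0, -4.0]
grip_width: 0.0117
```

Emit:
play_rows --rows "0 0 0 1.2 0 0 1; 0 0 0 0 0 0 1; 0 0 0 0 0 0 1"

```text
time: 45.65
position: [0.4544, -0.2969, 0.1109]
tool_rot: [0.27, 0.654, -0.27, 0.653]
ft_force: [0.3, -0.2, -4.5]
grip_width: 0.0115
```

Emit:
play_rows --rows "0 0 0 0.7 0 0 1; 0 0 0 0 0 0 1; 0 0 0 0 0 0 1"

```text
time: 45.9
position: [0.4545, -0.297, 0.1102]
tool_rot: [0.27, 0.654, -0.27, 0.653]
ft_force: [-0.1, 0.2, -4.7]
grip_width: 0.0121
```

Emit:
play_rows --rows "0 0 0 0.8 0 0 1; 0 0 0 0 0 0 1; 0 0 0 0 0 0 1"

```text
time: 46.15
position: [0.4547, -0.2971, 0.1097]
tool_rot: [0.27, 0.653, -0.27, 0.654]
ft_force: [-0.7, 0.2, -1.5]
grip_width: 0.0118
```

Emit:
play_rows --rows "0 0 0 0.7 0 0 1; 0 0 0 0 0 0 1; 0 0 0 0 0 0 1"

```text
time: 46.4
position: [0.4548, -0.2971, 0.1097]
tool_rot: [0.27, 0.653, -0.27, 0.654]
ft_force: [-0.4, 1.9, 6.2]
grip_width: 0.012
```

Seated. Releasing, rising and moving aside for a last look.

Emit:
play_rows --rows "0 0 0 -0.5 0 0 0.4; 0 0 0 0 0 0 0.4; 0 0 0 0 0 0 0.4; 0 0 0 0 0 0 0.4; 0 0 0 -15 0 0 0.4; 0 0 0 -35 0 0 0.4; 0 0 0 -40 0 0 0.4; 0 0 0 -40 0 0 0.4"

```text
time: 47.07
position: [0.4539, -0.2966, 0.2398]
tool_rot: [0.27, 0.654, -0.27, 0.653]
ft_force: [0.4, -0.7, 0.5]
grip_width: 0.0505
```

Emit:
play_rows --rows "0 0 0 -30 0 0 0.4; 0 0 0 -30 0 0 0.4; 0 0 0 0 28 -28 0.4; 0 0 0 0 28 -28 0.4; 0 0 0 0 28 -28 0.4; 0 0 0 0 28 -28 0.4; 0 0 0 0 0 0 0.4; 0 0 0 0 0 0 0.4"

```text
time: 47.73
position: [0.454, -0.1368, 0.2993]
tool_rot: [0.269, 0.654, -0.269, 0.654]
ft_force: [0.6, 0.2, 0.7]
grip_width: 0.0522
```

Run:
```python
from h import *
o=readout.get_obs();print(o["time"],o["position"],np.round(o["joint_velocities"],3))
S=imaging.camera("side");cv2.imwrite("pics/s11.png",S)
s0=cv2.imread("pics/side0.png")
a=cv2.resize(S[290:440,320:470],None,fx=2.5,fy=2.5);b=cv2.resize(s0[290:440,320:470],None,fx=2.5,fy=2.5)
C=cv2.resize(imaging.camera("scene")[290:400,410:520],None,fx=2,fy=2)
c=np.zeros((600,800,3),np.uint8);c[:375,:375]=b;c[:375,385:760]=a;c[378:598,:220]=C;cv2.imwrite("pics/m11.png",c)
```

```text
47.7333 [ 0.45397965 -0.13678128  0.299349  ] [-0.049  0.024 -0.041 -0.014 -0.013 -0.005]
```

View pics/m11.png

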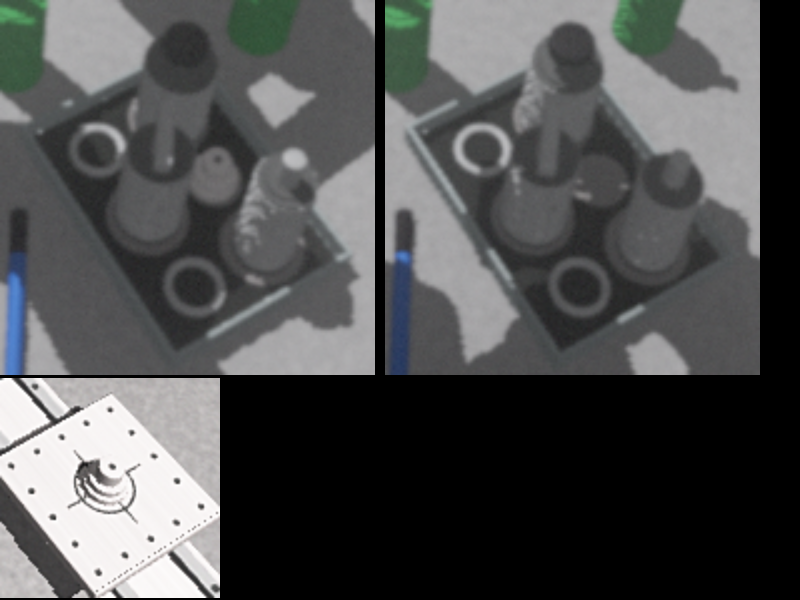

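Before (left) and after (right): knob (186,42)→(571-385,43), tee and slim stand within 1–2 px of where they began, the rings are unmoved, and the plug is centred in the circle. Letting the arm settle, then handing in.

Emit:
play_rows --rows "0 0 0 0 0 0 0.4; 0 0 0 0 0 0 0.4; 0 0 0 0 0 0 0.4; 0 0 0 0 0 0 0.4"

```text
time: 48.17
position: [0.4543, -0.1395, 0.2991]
tool_rot: [0.271, 0.653, -0.271, 0.653]
ft_force: [-0.8, 0.2, -0.5]
grip_width: 0.0522
```

```bash
python3 -c "
from rig import robot
print(robot.hand_in())"
```

```text
the job is handed in; nothing more can be done
None
```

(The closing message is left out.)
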